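# Slide the black polish tin home into its pocket in the shoe-care kit box

## Robot

A 7-joint arm with a two-finger parallel gripper is mounted at the origin on the work surface. World frame = base frame: x ahead of the robot, y to its left, z up, the work surface at z = 0. Lengths are in mm, angles in rad, forces in N, time in s.
With the tool pointing down it reaches from about 400 to 900 mm from the base axis. Payload 5.5 kg.
Tool frame: the origin (TCP) lies on the centre line of the jaws, within the pads' length; the fingertips stand ahead of it and the grasp point (between the pads) lies 2 mm behind it (bot.nose_length is the z of the fingertips in the tool frame, in mm); z points along the fingers, y is the line along which they close (so a half turn about z gives the same grasp; the last joint's range is limited). The gripper opens to 92 mm and grips with 3 to 60 N. Pads are 19 mm wide; open, the fingers measure 130 mm over their backs; the gripper's body (75 mm by 190 mm) begins 47 mm behind the grasp point.
Start: joints at [-0.992, 0.501, -0.427, 1.55, 0.221, 1.138, -0.21], TCP at [201.837, 617.869, 212.029] pointing down, gripper open.
Joint ranges: [-2.88, 2.88], [-0.31, 2.03], [-1.54, 1.56], [0.2, 2.42], [-1.41, 4.55], [0.19, 2.02], [-2.57, 2.57]. Speed limits (rad/s): [2.57, 2.57, 3.14, 3.14, 3.14, 3.14, 3.14].

## Interface

Orientations are given as a rotation vector (axis times angle).
In Python, from plant import bot gives the robot as it stands.
- The arm moves only by the tool arm_command, never from a script. Its argument "commands" is a list that holds one entry, the list of rows, each a list of 5 numbers: the finger opening in mm, from 0 to 91.8, then the shift along the tool's x, y, z as a fraction of full scale, then the turn about the tool's z as a fraction of full scale. In form: [[[hand, x, y, z, turn], ...]]. A call has 1 to 12 rows; each row shifts and turns the commanded pose from where the row before left it, along the tool's axes as they then stand; what a row does not reach is not made up. Full scale, the value 1, is 0.06 m for a shift and 0.08 rad for a turn. A row lasts 1/8 s, in which the tool goes at most 62.5 mm and 10.7 degrees, less where a joint would pass 70% of its speed; a pose out of reach is approached as far as the arm can. A call with a number of a shift or a turn outside -1 to 1 is refused whole. A call with a gripper value outside its range is refused whole. The fingers move at their own pace and stop on an object; "grip_force" is the grip in N (left out, the last holds). Time passes only in rows, so rows that do not move let the fingers close. It gives the time, the measured TCP pose, the force, the opening and the grip force at its end, in the units of the state.
- bot.get_state(): the state, without advancing time (a new reading comes with each control period).
- bot.snapshot(name): name is "scene" or "top" or "wrist"; returns the picture (420x560x3 uint8, blue, green, red); there is no depth.
- bot.calibration(name): a dict with "mtx" (3x3 intrinsics, pixels), "D" ([k1, k2, p1, p2, k3] as OpenCV has them; the pictures are not rectified), "rvec" (rotation vector, rad) and "tvec" (3), from world to camera coordinates, as OpenCV has them. Camera axes: x right, y down, z forward; pixel columns grow to the right and rows downward; lengths in mm; the calibration is good to about 2 mm. A picture is of the moment at which its call begins: read the wrist's pose just before it. calibration takes no time and is no camera call; for the wrist camera it gives the pose at the moment of the call.
- bot.close_job(): hands the job in; it is judged then, once.
Trained networks look in the newest picture that a camera, given by its name, has taken for a name from the list of things; names that differ only in an ending like _2 or _b are one class to them, and where a whole thing is asked for, a point or a joint stands for the part that bears it (a point fixed in the world has none). Each returns a list of dicts, best first, with "conf" (0 to 1); they miss things now and then, are a little off and sometimes report something else, mostly with a low value. They report only what shows in the picture. A call takes as long as a camera call.
- bot.spot_in(camera, name): "at" ([row, column] in pixels, amid what is visible of it).
- bot.landmark_of(camera, name): "at" ([row, column] in pixels: a listed point, or the origin of a listed thing).
The state is a dict: "time_s": time; "qpos": joint angles; "joint_velocities": joint speeds; "joint_torque": joint torques, N m; "ee_pos": TCP position; "orientation": TCP orientation; "wrist_force": force on the tool from outside, world axes, zero at the start; "moment": the same for the moment, N m; "grip_width": finger opening in mm; "grasp_force": force on a finger pad.
Only numpy, scipy, OpenCV 4.12 (cv2) and the standard library are available. Lean on these libraries where they do the work, as an engineer would, in place of code of your own. Each camera call takes 0.05 s, during which the arm holds its last target. There are 200 camera calls.

## Task

Put the black polish tin away in the open shoe-care box: set it down flat on the bare deck of the white insert, beside its round pocket, then slide it across the deck with light pressure, without lifting it again, until you feel it drop into the pocket. Leave it there level and fully home, let go of it, and leave the brown tins, brush, dauber and shoe stretcher where they are.

Things in the scene. Friction and masses are not known exactly. Their poses are not given: they have to be found in the camera images.
- black_tin: The flat round polish tin with the black lid, standing upright on the shelf in a row with two brown ones. Base 56 mm across, lid 58 mm across from 8 mm above the underside to the top, 20 mm high in all, about 50 to 100 g. Grip it across the lid. Resting loose on the deck it tips, one edge down, once its centre is within about 9 mm of the pocket's. Origin at the centre of its underside, z up.
- kit_box: Open blue plastic clamshell box, fixed, spring latch on its near side. Base 196 mm (x) by 266 mm (y), rim 41 mm above the shelf. Origin: centre of the base's underside, on the shelf; x from latch to hinge, z up. The empty lid, 40 mm high, lies open beyond the hinge (+x). In the base lies a white insert, 170 by 236 mm, its flat top (the deck) 38 mm above the shelf, 3 mm below the rim.
- pocket_area (a point): Nominal middle of the round tin pocket (59 mm across, 5 mm deep, grey floor, sharp edge), at deck height, box x -35, y -50 mm. The insert has finger room all round: unturned, it sits up to 8 mm off centre in box x and 10 mm in y, differently each time, so the real pocket is that far off this point. A rubber mat keeps it from shifting. A tin that is home stands on the pocket floor, 33 mm above the shelf.
- bare_deck (a point): A point on the bare deck, 38 mm above the shelf, box x -35, y +25 mm, between the tin pocket (75 mm away towards -y of the box) and a shallow dauber recess (90 by 30 mm, centre 72 mm away towards +y). A tin centred here lies wholly on flat deck, wherever the insert sits. A shallow brush recess, 46 by 170 mm, runs along y, 62 mm (its near edge) towards +x.
- brown_tin_a: A flat round polish tin like the black one in size (58 mm across, 20 mm high) but with a brown lid; a bystander on the shelf, to be left alone. Origin at the centre of its underside.
- brown_tin_b: A flat round polish tin like the black one in size (58 mm across, 20 mm high) but with a brown lid; a bystander on the shelf, to be left alone. Origin at the centre of its underside.
- brush: Wooden handled shoe brush, about 230 mm long, 50 mm wide, 45 mm high, lying on its bristles beyond the tins; a bystander. Origin on the shelf, 40 mm from the middle of the bristles; x points from handle to bristles.
- dauber: Red silicone dauber with a black handle, about 160 mm long, 38 mm wide, 17 mm high, lying on the shelf; a bystander. Origin at the shelf under its middle; x points to the red head.
- stretcher: Chrome shoe stretcher with a split toe form, a heel piece and a twist knob, about 290 mm long, 75 mm wide, 49 mm high, lying on the shelf; a bystander. Origin at the shelf under its middle; x points to the toe.

How it is judged:
By the outcome, as a careful person would: the job done as asked, in the order asked, and still so for the second after the job is handed in, with the robot touching nothing.
It also fails if it takes over 61 s, if anything falls off the work surface, if the arm or the gripper's body presses on something with over 40 N, if the wrist force passes 120 N, or if a joint passes its speed limit or range.

## Working session

There is one attempt and no reset: what is moved stays moved. The work goes in short steps, Python scripts to look and compute and a tool call to move; the robot and the scene stay as the last step left them, time stands still between calls to the robot, and variables do not carry over. Pictures are saved under pics/ and viewed, at most 10 in all, crops included, and the job is handed in when it is done.

Besides the shell and the picture viewer there is one more tool, called after "Request:" by a JSON object that holds its "name" and its "arguments", one argument or row to a line. arm_command: Moves the arm, as the interface text tells. Its arguments: {"type":"object","properties":{"commands":{"type":"array"},"grip_force":{"type":"number"}},"required":["commands"]}

```bash
mkdir -p pics; cat > h.py <<'E'
import numpy as np, cv2
from plant import bot
def ray(cal,rc):
    K=np.array(cal["mtx"],float);D=np.array(cal["D"],float)
    p=cv2.undistortPoints(np.array([[[rc[1],rc[0]]]],float),K,D).ravel()
    R=cv2.Rodrigues(np.array(cal["rvec"],float))[0];t=np.array(cal["tvec"],float).ravel()
    return -R.T@t, R.T@np.array([p[0],p[1],1.])
def at_z(cal,rc,z):
    o,d=ray(cal,rc); return o+d*(z-o[2])/d[2]
def px(cal,P):
    q=cv2.projectPoints(np.array(P,float).reshape(-1,1,3),np.array(cal["rvec"],float),np.array(cal["tvec"],float),np.array(cal["mtx"],float),np.array(cal["D"],float))[0].reshape(-1,2)
    return q[:,::-1]
def local(p):
    "world target -> shift in tool axes from the present pose"
    s=bot.get_state();R=cv2.Rodrigues(np.array(s["orientation"],float))[0]
    return R.T@(np.array(p)-np.array(s["ee_pos"]))
E
python3 - <<'E'
from h import *
np.set_printoptions(precision=1,suppress=True)
s=bot.get_state();print(s,bot.nose_length)
for c in("top","scene"):
    cv2.imwrite(f"pics/{c}0.png",bot.snapshot(c)); cal=bot.calibration(c)
    for n,z in(("black_tin",0),("brown_tin_a",0),("kit_box",0),("pocket_area",38),("bare_deck",38)):
        for r in bot.landmark_of(c,n)[:3]: print(c,n,round(r["conf"],2),np.array(r["at"]),at_z(cal,r["at"],z))
E
```

```text
{'time_s': 0.0, 'qpos': array([-1. ,  0.5, -0.4,  1.6,  0.2,  1.1, -0.2]), 'joint_velocities': array([-0.,  0., -0., -0., -0.,  0., -0.]), 'joint_torque': array([ -0. , -56.7,  -5.8, -27.9,  -0.1,   0. ,   0. ]), 'ee_pos': array([201.7, 617.1, 211. ]), 'orientation': array([-0.5, -3.1,  0. ]), 'wrist_force': array([0.9, 0.3, 0.1]), 'moment': array([ 0.1,  0. , -0. ]), 'grasp_force': 0.0, 'grip_width': 91.79851355479934} 17.0
top black_tin 0.59 [151.3 169.9] [630.8 293.9   0. ]
top brown_tin_a 0.75 [230.6 178.4] [415.6 262.1   0. ]
top brown_tin_a 0.6 [191.4 179.8] [522.  262.8   0. ]
top kit_box 0.94 [161.4 302.2] [614.2 -67.3   0. ]
top kit_box 0.53 [191.  178.5] [523.  266.3   0. ]
top pocket_area 0.65 [176.6 325.9] [ 569.  -129.5   38. ]
top bare_deck 0.63 [174.7 299.6] [572.  -59.6  38. ]
scene black_tin 0.6 [307.3 310.3] [637.  297.7   0. ]
scene brown_tin_a 0.91 [279.6 331.2] [525.9 268.4   0. ]
scene brown_tin_a 0.66 [260.7 360. ] [411.5 274.6   0. ]
scene kit_box 0.79 [228.7 230.6] [605.  -80.2   0. ]
scene pocket_area 0.56 [208.4 224.6] [ 585.3 -132.2   38. ]
scene bare_deck 0.89 [217.6 242. ] [572.2 -62.5  38. ]
```

View pics/top0.png

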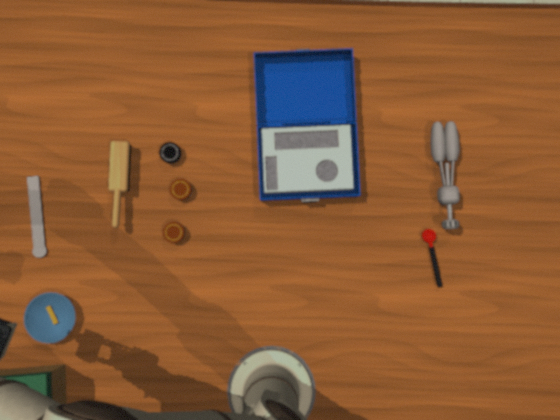

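View pics/scene0.png

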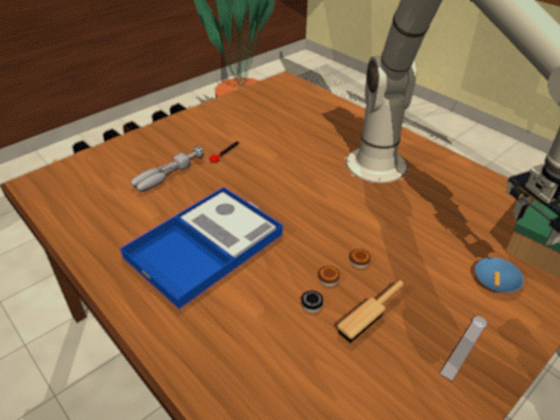

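The top view shows the black tin at (152,170), with the brown tins at (190,180) and (232,174). The insert is at about (160,308) and its pocket at (170,327). The scene view agrees with this.

```bash
python3 - <<'E'
from h import *
np.set_printoptions(precision=3,suppress=True)
s=bot.get_state();R=cv2.Rodrigues(np.array(s["orientation"],float))[0];print(R)
im=cv2.imread("pics/top0.png");cal=bot.calibration("top")
w=((im.min(2)>150)*255).astype(np.uint8);w[:110]=0;w[210:]=0;w[:,:240]=0;w[:,370:]=0
c=max(cv2.findContours(w,0,2)[0],key=cv2.contourArea);b=cv2.boxPoints(cv2.minAreaRect(c))
P=np.array([at_z(cal,(q[1],q[0]),38) for q in b]);print(P, P.mean(0))
hull=np.zeros_like(w);cv2.fillConvexPoly(hull,cv2.convexHull(c),255)
g=cv2.morphologyEx(((hull>0)&(im.min(2)<140)).astype(np.uint8),cv2.MORPH_OPEN,np.ones((3,3)))
n,l,st,ce=cv2.connectedComponentsWithStats(g)
for i in range(1,n): print(st[i],ce[i],at_z(cal,ce[i][::-1],35.))
print("tin",at_z(cal,(152,170),20), local([633,295,190]))
k=bot.calibration("wrist");Rw=cv2.Rodrigues(np.array(k["rvec"],float))[0]
print("cam in tool",R.T@(-Rw.T@np.ravel(k["tvec"])-s["ee_pos"]),"\n",R.T@Rw.T,k["mtx"])
E
```

```text
[[-0.951  0.311 -0.   ]
 [ 0.311  0.951  0.   ]
 [ 0.     0.    -1.   ]]
[[ 691.239   44.232   38.   ]
 [ 708.424 -189.907   38.   ]
 [ 542.515 -200.556   38.   ]
 [ 525.59    32.055   38.   ]] [616.942 -78.544  38.   ]
[ 274  130   65   19 1082] [306.144 139.192] [668.29  -74.694  35.   ]
[265 156  12  28 226] [271.77  166.765] [591.504  14.852  35.   ]
[316 160  22  22 380] [326.4   170.192] [ 586.582 -130.723   35.   ]
tin [625.295 289.104  20.   ] [-510.095 -173.012   22.02 ]
cam in tool [  79.892    0.285 -173.392] 
 [[ 0.001 -0.957 -0.291]
 [ 1.     0.001  0.001]
 [-0.    -0.291  0.957]] [[347.551   0.    281.093]
 [  0.    347.551 207.002]
 [  0.      0.      1.   ]]
```

Request:
{"name": "arm_command", "arguments": {
  "commands": [
    [[91.8, -0.94, -0.32, 0.05, 0], [91.8, -0.94, -0.32, 0.05, 0], [91.8, -0.94, -0.32, 0.05, 0], [91.8, -0.94, -0.32, 0.05, 0], [91.8, -0.94, -0.32, 0.05, 0], [91.8, -0.94, -0.32, 0.05, 0], [91.8, -0.94, -0.32, 0.05, 0], [91.8, -0.94, -0.32, 0.05, 0], [91.8, -0.94, -0.32, 0, 0], [91.8, 0, 0, 0, -0.97], [91.8, 0, 0, 0, -0.97], [91.8, 0, 0, 0, -0.97]]
  ]
}}

```text
time_s: 2.1
ee_pos: [630.7, 295.8, 187.8]
orientation: [-0.127, -3.139, -0.0]
wrist_force: [-0.0, 0.3, -0.2]
grip_width: 92.2
grasp_force: 0.0
```

Request:
{"name": "arm_command", "arguments": {
  "commands": [
    [[91.8, 0, 0, 0, -0.97], [91.8, 0, 0, 0, -0.97], [91.8, 0, 0, 0, 0], [91.8, 0, 0, 0, 0]]
  ]
}}

```text
time_s: 2.6
ee_pos: [630.7, 296.0, 188.0]
orientation: [0.111, -3.14, -0.0]
wrist_force: [-0.3, 0.2, -0.5]
grip_width: 91.9
grasp_force: 0.0
```

```bash
cat > blob.py <<'E'
from h import *
E
python3 - <<'E'
from h import *
np.set_printoptions(precision=2,suppress=True)
s=bot.get_state();print(s["ee_pos"],s["orientation"],s["joint_velocities"])
R=cv2.Rodrigues(np.array(s["orientation"],float))[0];print(R)
cal=bot.calibration("wrist");cv2.imwrite("pics/w1.png",bot.snapshot("wrist"))
for r in bot.landmark_of("wrist","black_tin")[:2]: p=at_z(cal,r["at"],0);print(r,p,local([p[0],p[1],26]))
for r in bot.spot_in("wrist","black_tin")[:2]: p=at_z(cal,r["at"],18);print(r,p,local([p[0],p[1],26]))
E
```

```text
[630.66 295.96 187.99] [ 0.11 -3.14 -0.  ] [-0. -0.  0.  0. -0.  0.  0.]
[[-1.   -0.07 -0.  ]
 [-0.07  1.    0.  ]
 [ 0.    0.   -1.  ]]
{'at': [174.6, 277.0], 'conf': 0.74} [625.59 292.06   0.  ] [  5.36  -3.6  162.04]
{'at': [175.6, 275.3], 'conf': 0.84} [623.03 290.38  18.  ] [  8.05  -5.05 162.04]
```

View pics/w1.png

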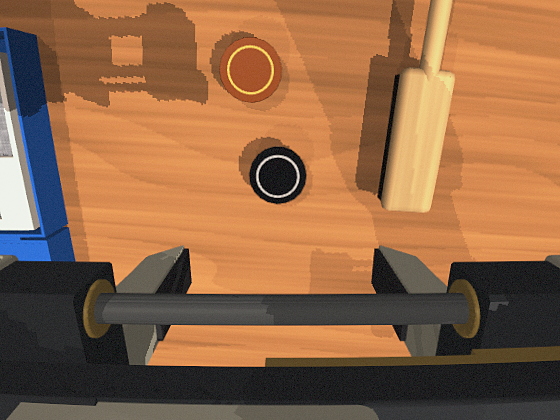

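The wrist view shows the black lid's centre at (176,278), the nearer brown tin at (70,250), and the brush well clear from column 380 rightwards.

```bash
python3 - <<'E'
from h import *
np.set_printoptions(precision=2,suppress=True)
im=cv2.imread("pics/w1.png");cal=bot.calibration("wrist")
m=(im.max(2)<70).astype(np.uint8);m[:140]=0;m[212:]=0;m[:,:235]=0;m[:,320:]=0
m=cv2.morphologyEx(m,cv2.MORPH_OPEN,np.ones((5,5)))
c=max(cv2.findContours(m,0,1)[0],key=cv2.contourArea);e=cv2.fitEllipse(cv2.convexHull(c));print(e)
ring=(im.min(2)>110)[145:207,248:308];ys,xs=np.nonzero(ring)
from scipy import ndimage
g=cv2.inRange(im,(120,120,120),(255,255,255));g[:150]=0;g[202:]=0;g[:,:252]=0;g[:,303:]=0
cc=max(cv2.findContours(g,0,1)[0],key=cv2.contourArea);f=cv2.fitEllipse(cv2.convexHull(cc));print(f)
for q in(e,f):
  p=at_z(cal,q[0][::-1],20);print(p,local([p[0],p[1],25]))
E
```

```text
((277.2686767578125, 176.09803771972656), (36.83940887451172, 37.55382537841797), 98.7392578125)
((277.26812744140625, 175.91644287109375), (42.55158615112305, 43.43975830078125), 89.20140838623047)
[622.99 292.42  20.  ] [  7.95  -3.   163.04]
[622.8  292.41  20.  ] [  8.14  -3.   163.04]
```

Request:
{"name": "arm_command", "arguments": {
  "commands": [
    [[91.8, 0.133, -0.05, 0.4, 0], [91.8, 0, 0, 0.8, 0], [91.8, 0, 0, 0.7, 0], [91.8, 0, 0, 0.4, 0], [91.8, 0, 0, 0.25, 0], [91.8, 0, 0, 0.16, 0], [91.8, 0, 0, 0, 0], [91.8, 0, 0, 0, 0]]
  ]
}}

```text
time_s: 3.75
ee_pos: [623.8, 292.9, 26.6]
orientation: [-0.113, 3.138, 0.001]
wrist_force: [0.3, 0.6, 0.1]
grip_width: 91.7
grasp_force: 0.0
```

Request:
{"name": "arm_command", "arguments": {
  "commands": [
    [[45, 0, 0, 0, 0], [45, 0, 0, 0, 0], [45, 0, 0, 0, 0], [45, 0, 0, 0, 0], [45, 0, 0, 0, 0], [45, 0, 0, 0, 0]]
  ],
  "grip_force": 15
}}

```text
time_s: 4.5
ee_pos: [622.9, 292.4, 25.4]
orientation: [0.113, -3.139, -0.0]
wrist_force: [-0.2, -0.5, -0.0]
grip_width: 45.2
grasp_force: 0.0
```

```bash
python3 - <<'E'
from h import *
s=bot.get_state();print(s["ee_pos"],s["grip_width"],s["grasp_force"],bot.nose_length)
a=bot.snapshot("wrist");b=bot.snapshot("scene")[260:350,240:420]
cv2.imwrite("pics/w2.png",a);cv2.imwrite("pics/s2.png",cv2.resize(b,None,fx=4,fy=4))
cal=bot.calibration("wrist");p=s["ee_pos"];print(px(cal,[p,p-[0,0,8]]))
E
```

```text
[622.91547871 292.41439059  25.36623357] 45.22263527470364 0.0 17.0
[[254.11784003 279.61026653]
 [248.1808355  279.66798952]]
```

View pics/w2.png

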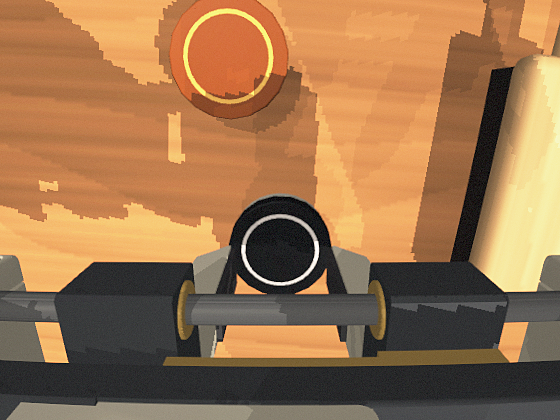

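View pics/s2.png

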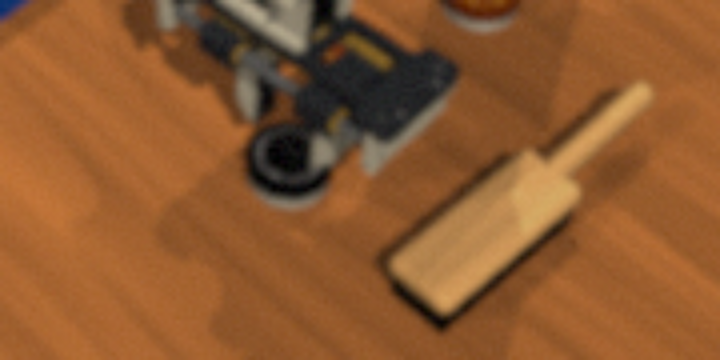

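```bash
python3 - <<'E'
from h import *
np.set_printoptions(precision=0,suppress=True)
s=bot.get_state();p=s["ee_pos"];R=cv2.Rodrigues(np.array(s["orientation"],float))[0]
for W in(45,58):
  for z in(17,2,-10):
    Q=[p+R@[x,sg*W/2,z] for x in(0,) for sg in(-1,1)]
    print(W,z,"wrist",px(bot.calibration("wrist"),Q).ravel(),"scene crop",((px(bot.calibration("scene"),Q)-[260,240])*4).ravel())
print("tin top scene",(px(bot.calibration("scene"),[[p[0],p[1],20],[p[0],p[1],0]])-[260,240])*4)
print(s["joint_torque"],s["wrist_force"],s["moment"])
E
```

```text
45 17 wrist [242. 242. 242. 318.] scene crop [146. 266. 184. 318.]
45 2 wrist [252. 239. 253. 321.] scene crop [132. 267. 169. 319.]
45 -10 wrist [262. 236. 262. 323.] scene crop [120. 267. 157. 320.]
58 17 wrist [242. 231. 242. 329.] scene crop [141. 258. 189. 325.]
58 2 wrist [252. 227. 253. 332.] scene crop [126. 259. 175. 327.]
58 -10 wrist [262. 224. 262. 336.] scene crop [114. 260. 163. 328.]
tin top scene [[154. 292.]
 [173. 291.]]
[  0. -66.  -6. -23.  -0.   0.   0.] [ 0. -1.  0.] [-0.  0. -0.]
```

Request:
{"name": "arm_command", "arguments": {
  "commands": [
    [[45, 0, 0, 0, 0], [45, 0, 0, 0, 0]]
  ]
}}

```text
time_s: 4.85
ee_pos: [622.9, 292.4, 25.4]
orientation: [0.113, -3.14, -0.0]
wrist_force: [1.0, 0.3, -0.1]
grip_width: 45.1
grasp_force: 0.0
```

```bash
python3 - <<'E'
from h import *
im=cv2.imread("pics/w2.png")[180:350,190:380]
cv2.imwrite("pics/w2c.png",cv2.resize(np.clip(im.astype(float)*1.6+10,0,255).astype(np.uint8),None,fx=3.5,fy=3.5))
E
```

```text
(no output)
```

View pics/w2c.png

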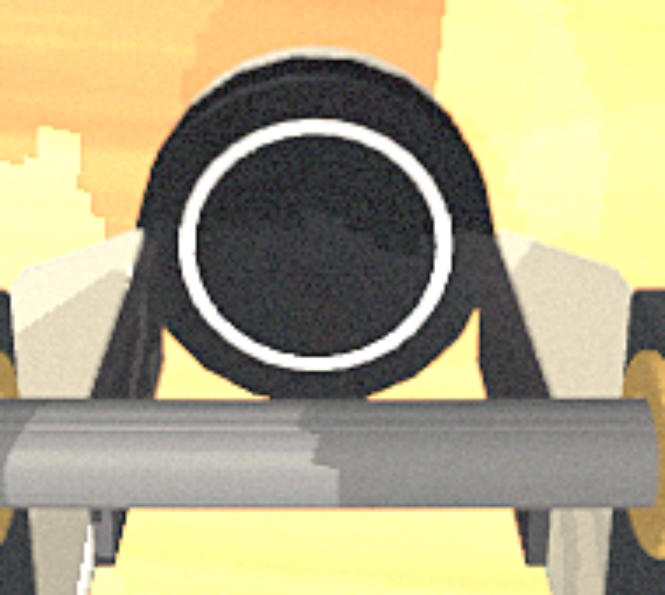

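The crop shows the tin held between both pads at the full lid width, although the width reading says 45, so I don't trust the finger readings. I'll lift it and check by eye.

Request:
{"name": "arm_command", "arguments": {
  "commands": [
    [[45, 0, 0, -0.2, 0], [45, 0, 0, -0.4, 0], [45, 0, 0, -0.4, 0], [45, 0, 0, -0.2, 0], [45, 0, 0, 0, 0]]
  ]
}}

```text
time_s: 5.48
ee_pos: [623.8, 292.8, 98.9]
orientation: [-0.113, 3.137, 0.001]
wrist_force: [0.2, 1.1, -0.7]
grip_width: 45.0
grasp_force: 0.0
```

```bash
python3 - <<'E'
from h import *
np.set_printoptions(precision=1,suppress=True)
s=bot.get_state();print(s["ee_pos"],s["grip_width"],s["grasp_force"],s["wrist_force"])
im=bot.snapshot("wrist");cv2.imwrite("pics/w3.png",im);b=cv2.imread("pics/w2.png")
print("diff in tin area",np.abs(im[200:285,240:320].astype(int)-b[200:285,240:320]).mean())
cv2.imwrite("pics/w3c.png",cv2.resize(im[0:350],None,fx=1,fy=1))
print(local([581,-56,95]))
E
```

```text
[623.8 292.8  98.9] 44.955070347960294 0.0 [ 0.2  1.1 -0.7]
diff in tin area 94.92901960784313
[  67.  -344.4    2.6]
```

View pics/w3c.png

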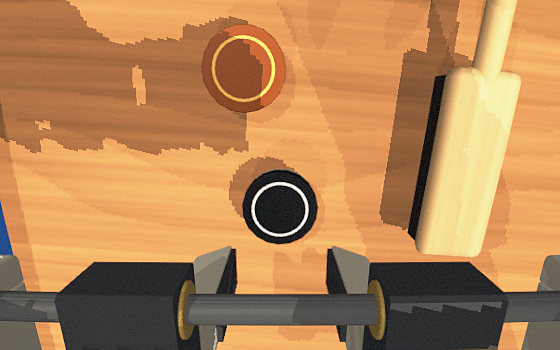

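The tin stayed on the shelf, with its lid at (208,280), so the tips were above the lid. I'll triangulate the true lid height from the three wrist views.

```bash
python3 - <<'E'
from h import *
from scipy.optimize import least_squares
np.set_printoptions(precision=2,suppress=True)
s=bot.get_state();R=cv2.Rodrigues(np.array(s["orientation"],float))[0];c=bot.calibration("wrist")
Rw=cv2.Rodrigues(np.array(c["rvec"],float))[0];ct=R.T@(-Rw.T@np.ravel(c["tvec"])-s["ee_pos"]);Rct=R.T@Rw.T
print(ct)
def cal(p,rv):
    R=cv2.Rodrigues(np.array(rv,float))[0];o=p+R@ct;M=(R@Rct).T
    return dict(mtx=c["mtx"],D=c["D"],rvec=cv2.Rodrigues(M)[0],tvec=-M@o)
views=[("w1",(630.66,295.96,187.99),(.1115,-3.1396,0),(277,176),30),("w2",(622.92,292.41,25.37),(.113,-3.139,0),(280,250),48),("w3",tuple(s["ee_pos"]),s["orientation"],(280,208),36)]
obs=[]
for n,p,rv,(u,v),h in views:
    im=cv2.imread(f"pics/{n}.png");g=cv2.inRange(im,(110,110,110),(255,255,255))
    m=np.zeros_like(g);cv2.circle(m,(u,v),int(h*.93),255,-1);g&=m
    cs=cv2.findContours(g,cv2.RETR_EXTERNAL,1)[0]
    k=max(cs,key=lambda q:cv2.contourArea(cv2.convexHull(q)));e=cv2.fitEllipse(cv2.convexHull(k));print(n,e)
    obs.append((cal(np.array(p),rv),np.array(e[0][::-1]),e[1]))
for sel in((0,1,2),(0,2),(1,2)):
    f=lambda P:np.concatenate([px(obs[i][0],P)[0]-obs[i][1] for i in sel])
    r=least_squares(f,[623,292,20]);print(sel,r.x,r.fun)
# add the fixed cameras
for n in("top","scene"):
    cc=bot.calibration(n);bot.snapshot(n);print(n,[(q["conf"],q["at"]) for q in bot.spot_in(n,"black_tin")[:1]],px(cc,[r.x,[r.x[0],r.x[1],20],[r.x[0],r.x[1],0]]).ravel())
E
```

```text
[  79.66    0.75 -173.42]
w1 ((277.2564392089844, 175.89480590820312), (42.63230514526367, 43.54436111450195), 92.35891723632812)
w2 ((279.7813720703125, 249.52642822265625), (71.43061065673828, 77.82795715332031), 89.78446197509766)
w3 ((279.5635070800781, 208.79083251953125), (54.88700485229492, 57.348594665527344), 90.84963989257812)
(0, 1, 2) [621.69 292.26  21.58] [-0.75 -0.05 -0.38 -0.3   1.08  0.44]
(0, 2) [625.84 292.25   5.49] [ 0.01 -0.16 -0.01  0.13]
(1, 2) [618.32 292.04  29.7 ] [-0.   -0.32  0.01  0.44]
top [] [153.88 168.   154.54 168.79 155.86 170.4 ]
scene [(0.76, [302.4, 312.1])] [294.99 314.41 297.38 314.2  302.25 313.78]
```

By ring scale, the camera and the reported pose agree. The fingers look about 30 mm shorter than stated: tip edges are at row 248 at about 2.03 px/mm, which puts the tips near z ≈ 40 when the TCP reads 25. I'll go back down in small steps and watch the force.

Request:
{"name": "arm_command", "arguments": {
  "commands": [
    [[91.8, 0, 0, 0, 0], [91.8, 0, 0, 0, 0], [91.8, 0, 0, 0, 0], [91.8, 0, 0, 0.4, 0], [91.8, 0, 0, 0.4, 0], [91.8, 0, 0, 0.3, 0], [91.8, 0, 0, 0.1, 0], [91.8, 0, 0, 0, 0], [91.8, 0, 0, 0, 0]]
  ]
}}

```text
time_s: 6.85
ee_pos: [623.6, 292.9, 26.4]
orientation: [-0.113, 3.138, 0.001]
wrist_force: [0.1, 1.1, 0.7]
grip_width: 91.7
grasp_force: 0.0
```

Request:
{"name": "arm_command", "arguments": {
  "commands": [
    [[91.8, 0, 0, 0.05, 0], [91.8, 0, 0, 0.05, 0], [91.8, 0, 0, 0, 0], [91.8, 0, 0, 0, 0]]
  ]
}}

```text
time_s: 7.35
ee_pos: [622.9, 292.4, 19.4]
orientation: [0.113, -3.139, -0.0]
wrist_force: [0.4, -0.0, 0.3]
grip_width: 91.7
grasp_force: 0.0
```

```bash
python3 - <<'E'
from h import *
np.set_printoptions(precision=2,suppress=True)
s=bot.get_state();print(s)
im=bot.snapshot("wrist");cv2.imwrite("pics/w4.png",im)
for n in ("w1","w4"):
    i=cv2.imread(f"pics/{n}.png");g=i[:,:,:].astype(int).sum(2)
    print(n,[(r,g[r,180:200].tolist()) for r in (255,265,275,285)])
E
```

```text
{'time_s': 7.35, 'qpos': array([-0.26,  0.77, -0.32,  1.57,  0.3 ,  0.85,  0.95]), 'joint_velocities': array([ 0.,  0., -0., -0., -0., -0., -0.]), 'joint_torque': array([  0.01, -66.29,  -6.2 , -22.62,  -0.  ,   0.1 ,  -0.  ]), 'ee_pos': array([622.9 , 292.44,  19.39]), 'orientation': array([ 0.11, -3.14, -0.  ]), 'wrist_force': array([ 0.44, -0.05,  0.3 ]), 'moment': array([ 0.05,  0.06, -0.05]), 'grasp_force': 0.0, 'grip_width': 91.72266412416992}
w1 [(255, [118, 81, 90, 88, 99, 97, 103, 52, 27, 272, 503, 477, 461, 464, 461, 470, 461, 465, 465, 459]), (265, [81, 118, 90, 101, 67, 42, 92, 51, 55, 68, 405, 494, 470, 472, 463, 464, 467, 470, 461, 465]), (275, [67, 57, 71, 61, 78, 76, 105, 114, 108, 101, 36, 518, 494, 489, 484, 476, 485, 477, 482, 481]), (285, [83, 33, 42, 94, 106, 92, 96, 95, 89, 62, 400, 527, 502, 495, 497, 493, 504, 487, 483, 489])]
w4 [(255, [158, 80, 112, 120, 105, 89, 120, 102, 34, 328, 565, 547, 535, 533, 542, 532, 531, 538, 534, 528]), (265, [120, 126, 153, 109, 89, 101, 85, 98, 113, 84, 474, 540, 531, 513, 516, 512, 522, 529, 519, 526]), (275, [91, 104, 70, 85, 103, 89, 129, 126, 125, 127, 73, 540, 523, 521, 508, 511, 503, 508, 501, 513]), (285, [88, 103, 97, 111, 137, 123, 122, 102, 131, 69, 483, 568, 559, 550, 551, 552, 547, 549, 549, 549])]
```

View pics/w4.png

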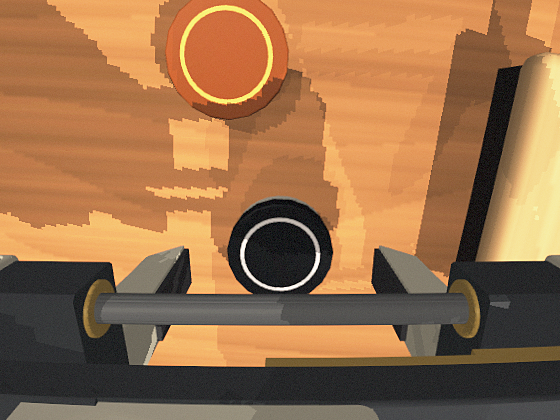

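The tips at (248,188) and (248,375) are still well above the lid (lid scale about 1.79 px/mm, tips 2.03). No force so far, so I'll go lower.

Request:
{"name": "arm_command", "arguments": {
  "commands": [
    [[91.8, 0, 0, 0.1, 0], [91.8, 0, 0, 0.1, 0], [91.8, 0, 0, 0, 0], [91.8, 0, 0, 0, 0]]
  ]
}}

```text
time_s: 7.9
ee_pos: [622.9, 292.5, 7.3]
orientation: [0.114, -3.139, 0.0]
wrist_force: [0.5, 0.2, 0.2]
grip_width: 91.7
grasp_force: 0.0
```

Request:
{"name": "arm_command", "arguments": {
  "commands": [
    [[91.8, 0, 0, 0.05, 0], [91.8, 0, 0, 0.05, 0], [91.8, 0, 0, 0, 0], [91.8, 0, 0, 0, 0]]
  ]
}}

```text
time_s: 8.4
ee_pos: [622.9, 292.4, 1.4]
orientation: [0.113, -3.139, -0.0]
wrist_force: [1.4, 0.1, 0.1]
grip_width: 91.1
grasp_force: 0.0
```

Request:
{"name": "arm_command", "arguments": {
  "commands": [
    [[91.8, 0, 0, 0.05, 0], [91.8, 0, 0, 0.05, 0], [91.8, 0, 0, 0, 0], [91.8, 0, 0, 0, 0]]
  ]
}}

```text
time_s: 8.9
ee_pos: [622.9, 292.4, -4.7]
orientation: [0.114, -3.139, -0.0]
wrist_force: [-0.3, 0.4, 0.2]
grip_width: 91.7
grasp_force: 0.0
```

```bash
python3 - <<'E'
from h import *
np.set_printoptions(precision=2,suppress=True)
s=bot.get_state();print(s["ee_pos"],s["wrist_force"])
im=bot.snapshot("wrist");cv2.imwrite("pics/w5.png",im)
g=cv2.inRange(im,(110,)*3,(255,)*3);m=np.zeros_like(g);cv2.ellipse(m,(280,270),(47,45),0,0,360,255,-1);g[290:]=0;g&=m
k=max(cv2.findContours(g,0,1)[0],key=lambda q:cv2.contourArea(cv2.convexHull(q)));print(cv2.boundingRect(k))
E
```

```text
[622.88 292.45  -4.66] [-0.28  0.36  0.22]
(234, 234, 91, 56)
```

Request:
{"name": "arm_command", "arguments": {
  "commands": [
    [[91.8, 0, 0, 0.05, 0], [91.8, 0, 0, 0, 0], [91.8, 0, 0, 0, 0]]
  ]
}}

```text
time_s: 9.32
ee_pos: [622.9, 292.4, -7.7]
orientation: [0.113, -3.139, 0.0]
wrist_force: [-0.7, 0.1, -0.2]
grip_width: 91.7
grasp_force: 0.0
```

Request:
{"name": "arm_command", "arguments": {
  "commands": [
    [[45, 0, 0, 0, 0], [45, 0, 0, 0, 0], [45, 0, 0, 0, 0], [45, 0, 0, 0, 0], [45, 0, 0, 0, 0], [45, 0, 0, 0, 0]]
  ],
  "grip_force": 15
}}

```text
time_s: 10.07
ee_pos: [623.0, 292.4, -7.6]
orientation: [-0.113, 3.14, -0.0]
wrist_force: [-1.3, 0.3, -0.3]
grip_width: 57.5
grasp_force: 15.0
```

It's gripped now, at 57.5 mm and 15 N. When the tin's underside is at z = 0 the TCP reads −7.6. Lifting.

Request:
{"name": "arm_command", "arguments": {
  "commands": [
    [[45, 0, 0, -0.15, 0], [45, 0, 0, -0.3, 0], [45, 0, 0, -0.4, 0], [45, 0, 0, -0.3, 0], [45, 0, 0, -0.15, 0], [45, 0, 0, 0, 0], [45, 0, 0, 0, 0]]
  ]
}}

```text
time_s: 10.95
ee_pos: [622.3, 292.0, 69.6]
orientation: [0.113, -3.138, 0.001]
wrist_force: [0.1, -0.4, -0.8]
grip_width: 57.3
grasp_force: 15.0
```

```bash
python3 - <<'E'
from h import *
np.set_printoptions(precision=2,suppress=True)
s=bot.get_state();print(s["ee_pos"],s["wrist_force"],s["grip_width"],s["grasp_force"])
im=bot.snapshot("wrist");cv2.imwrite("pics/w6.png",im)
a=cv2.imread("pics/w6.png")
print(local([581,-56,70]), [ (r["at"],r["conf"]) for r in bot.spot_in("wrist","black_tin")[:2]])
E
```

```text
[622.33 291.96  69.61] [ 0.13 -0.36 -0.83] 57.33478911291779 14.999930709600449
[  66.23 -344.11   -0.31] [([262.0, 280.3], 0.84)]
```

Request:
{"name": "arm_command", "arguments": {
  "commands": [
    [[45, 0.08, -0.4, 0, 0], [45, 0.157, -0.82, 0, 0], [45, 0.157, -0.82, 0, 0], [45, 0.157, -0.82, 0, 0], [45, 0.157, -0.82, 0, 0], [45, 0.157, -0.82, 0, 0], [45, 0.157, -0.82, 0, 0], [45, 0.08, -0.4, 0, 0], [45, 0, 0, 0, 0], [45, 0, 0, 0, 0]]
  ]
}}

```text
time_s: 12.3
ee_pos: [581.4, -54.1, 70.3]
orientation: [0.114, -3.139, -0.001]
wrist_force: [-0.1, 0.9, -0.4]
grip_width: 57.4
grasp_force: 15.0
```

```bash
python3 - <<'E'
from h import *
np.set_printoptions(precision=2,suppress=True)
s=bot.get_state();print(s["ee_pos"],s["orientation"],s["wrist_force"],s["grip_width"])
cal=bot.calibration("wrist");im=bot.snapshot("wrist");cv2.imwrite("pics/w7.png",im)
for n in("pocket_area","bare_deck"):
    for r in bot.landmark_of("wrist",n)[:1]: print(n,r,at_z(cal,r["at"],38))
p=s["ee_pos"];print("tin top px",px(cal,[[p[0],p[1],p[2]+7.6+20]]))
E
```

```text
[581.38 -54.06  70.34] [ 0.11 -3.14 -0.  ] [-0.1   0.92 -0.38] 57.414964543221025
pocket_area {'at': [219.8, 158.0], 'conf': 0.82} [ 578.46 -131.23   38.  ]
bare_deck {'at': [219.1, 277.9], 'conf': 0.85} [572.42 -55.89  38.  ]
tin top px [[278.83 279.42]]
```

View pics/w7.png

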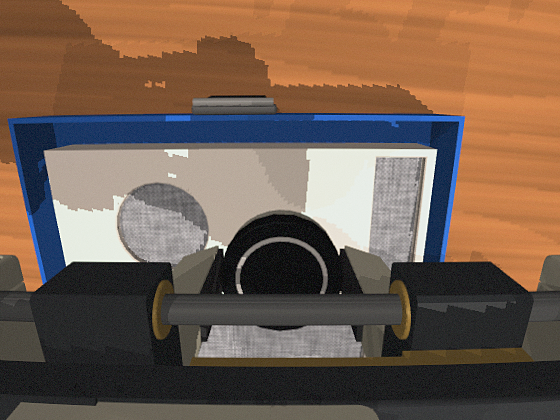

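The tin is held level over the bare deck. The pocket is at about (225,163), its lower right partly hidden by the gripper, and the dauber recess is on the right. Next I'll fit the pocket circle and the tin ring.

```bash
cat >> h.py <<'E'
from scipy.optimize import differential_evolution as DE
from scipy.ndimage import map_coordinates as MC
A=np.linspace(0,2*np.pi,240,endpoint=False)
def circ(im,cal,x0,y0,z,r,sgn,ok,span=8,dr=1.5):
    "centre (x,y) of a horizontal circle: best mean outside-minus-inside brightness; ok(row,col)=usable pixels"
    g=cv2.GaussianBlur(cv2.cvtColor(im,cv2.COLOR_BGR2GRAY),(0,0),1.0).astype(float)
    def f(v):
        def s(q): 
            P=px(cal,np.c_[v[0]+q*np.cos(A),v[1]+q*np.sin(A),np.full(240,z)]);return MC(g,P.T,order=1,mode="nearest"),P
        a,P=s(r+dr);b,_=s(r-dr);k=ok(P[:,0],P[:,1])
        return -np.mean(np.clip(sgn*(a-b),-15,40)[k]) if k.sum()>50 else 0
    r_=DE(f,[(x0-span,x0+span),(y0-span,y0+span)],seed=1,tol=1e-8,popsize=25);return r_.x,-r_.fun
def pocket(im,cal,x0,y0,ok,z=38): return circ(im,cal,x0,y0,z,29.5,1,ok)
E
python3 - <<'E'
from h import *
np.set_printoptions(precision=2,suppress=True)
cal=bot.calibration("wrist");im=cv2.imread("pics/w7.png");s=bot.get_state();p=s["ee_pos"]
ok=lambda r,c:(r<258)&(c<212-np.clip(r-245,0,30)*1.6)
q=pocket(im,cal,580,-131,ok);print("pocket",q)
ok2=lambda r,c:(r<290)
t=circ(im,cal,p[0],p[1],p[2]+27.6,21,-1,ok2,span=6);print("tin ring(inner edge..)",t,"tcp",p)
for z in(36,40):print(z,pocket(im,cal,580,-131,ok,z)[0])
v=im.copy()
for P in(px(cal,np.c_[q[0][0]+29.5*np.cos(A),q[0][1]+29.5*np.sin(A),np.full(240,38)]),px(cal,np.c_[t[0][0]+21.8*np.cos(A),t[0][1]+21.8*np.sin(A),np.full(240,p[2]+27.6)])):
    for a,b in P.astype(int): v[a,b]=(0,0,255)
cv2.imwrite("pics/f7.png",v)
# top image
ct=bot.calibration("top");it=cv2.imread("pics/top0.png");print("top",pocket(it,ct,585,-131,lambda r,c:r>0))
E
```

```text
pocket (array([ 583.89, -126.76]), np.float64(39.722505121923206))
tin ring(inner edge..) (array([582.09, -51.98]), np.float64(39.5608823625914)) tcp [581.85 -52.77  70.44]
36 [ 584.51 -127.54]
40 [ 583.74 -126.34]
top (array([ 586.12, -130.47]), np.float64(19.605729639537927))
```

Request:
{"name": "arm_command", "arguments": {
  "commands": [
    [[45, 0, 0, 0.25, 0], [45, 0, 0, 0.2, 0], [45, 0, 0, 0.1, 0], [45, 0, 0, 0.05, 0], [45, 0, 0, 0, 0], [45, 0, 0, 0, 0], [45, 0, 0, 0.02, 0], [45, 0, 0, 0.02, 0], [45, 0, 0, 0, 0], [45, 0, 0, 0, 0]]
  ]
}}

```text
time_s: 13.7
ee_pos: [581.7, -54.7, 32.0]
orientation: [0.113, -3.14, -0.0]
wrist_force: [0.5, 0.1, -0.9]
grip_width: 57.6
grasp_force: 15.0
```

Request:
{"name": "arm_command", "arguments": {
  "commands": [
    [[45, 0, 0, 0.02, 0], [45, 0, 0, 0, 0], [45, 0, 0, 0, 0]]
  ]
}}

```text
time_s: 14.08
ee_pos: [581.7, -54.7, 30.8]
orientation: [0.113, -3.139, -0.0]
wrist_force: [0.3, -0.3, -0.5]
grip_width: 57.8
grasp_force: 15.0
```

Request:
{"name": "arm_command", "arguments": {
  "commands": [
    [[45, 0, 0, 0.015, 0], [45, 0, 0, 0, 0], [45, 0, 0, 0, 0]]
  ]
}}

```text
time_s: 14.45
ee_pos: [581.9, -54.7, 30.2]
orientation: [-0.113, 3.139, -0.0]
wrist_force: [-0.6, 0.1, 3.3]
grip_width: 57.8
grasp_force: 15.0
```

The tin is down on the deck (reading 30.2, +3.3 N). I'll look from here.

```bash
python3 - <<'E'
from h import *
np.set_printoptions(precision=3,suppress=True)
s=bot.get_state();p=s["ee_pos"];R=cv2.Rodrigues(np.array(s["orientation"],float))[0]
cal=bot.calibration("wrist");im=bot.snapshot("wrist");cv2.imwrite("pics/w8.png",im)
t=circ(im,cal,p[0],p[1],58,21,-1,lambda r,c:r<288,span=6);print("tin",t,p)
for lim in(240,250,258):
  q=pocket(im,cal,583,-129,lambda r,c:(r<lim)&(c<205-np.clip(r-240,0,30)*1.6));print("pocket",q,"tool move",R.T@np.r_[q[0]-t[0],0])
v=im.copy()
for P in(px(cal,np.c_[q[0][0]+29.5*np.cos(A),q[0][1]+29.5*np.sin(A),np.full(240,38)]),px(cal,np.c_[t[0][0]+21.8*np.cos(A),t[0][1]+21.8*np.sin(A),np.full(240,58)])):
    for a,b in P.astype(int): v[a,b]=(0,0,255)
cv2.imwrite("pics/f8.png",v)
print(R)
E
```

```text
tin (array([581.981, -53.83 ]), np.float64(39.972419532875485)) [581.863 -54.683  30.245]
pocket (array([ 583.734, -128.632]), np.float64(40.0)) tool move [  3.653 -74.734   0.011]
pocket (array([ 584.432, -128.938]), np.float64(40.0)) tool move [  2.978 -75.089   0.011]
pocket (array([ 582.51 , -129.641]), np.float64(40.0)) tool move [  4.946 -75.652   0.011]
[[-0.997 -0.072  0.   ]
 [-0.072  0.997 -0.   ]
 [-0.    -0.    -1.   ]]
```

View pics/f8.png

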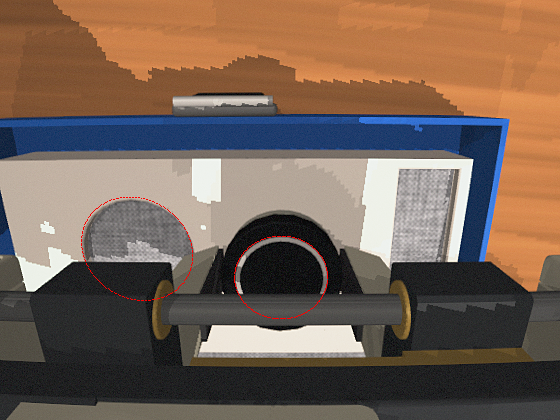

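All ten views are used. The overlay shows the fitted pocket and ring sitting on the real ones, with about 75 mm to go along tool −y and about +3.7 along x. Sliding now with light pressure.

Request:
{"name": "arm_command", "arguments": {
  "commands": [
    [[45, 0.012, -0.1, 0, 0], [45, 0.012, -0.2, 0, 0], [45, 0.012, -0.2, 0, 0], [45, 0.012, -0.2, 0, 0], [45, 0.012, -0.1, 0, 0], [45, 0, 0, 0, 0], [45, 0, 0, 0, 0]]
  ]
}}

```text
time_s: 15.38
ee_pos: [582.1, -105.3, 30.2]
orientation: [-0.11, 3.139, -0.002]
wrist_force: [0.7, -1.1, 5.3]
grip_width: 57.1
grasp_force: 15.0
```

```bash
python3 - <<'E'
from h import *
import h
np.set_printoptions(precision=3,suppress=True)
im=cv2.imread("pics/w8.png");cal=None
s=bot.get_state();p=s["ee_pos"];R=cv2.Rodrigues(np.array(s["orientation"],float))[0];print(p,s["wrist_force"],s["grip_width"])
cal=bot.calibration("wrist")
im2=bot.snapshot("wrist");cv2.imwrite("pics/w9.png",im2)
# w8 calibration: same orientation, camera shifted by the TCP travel
d=np.array([581.863,-54.683,30.245])-p
Rw=cv2.Rodrigues(np.array(cal["rvec"],float))[0];c8=dict(cal);c8["tvec"]=np.ravel(cal["tvec"])-Rw@d
for n,i,c,q,lim in(("w8",im,c8,np.array([581.863,-54.683]),lambda r,c:(r<255)&(c<200-np.clip(r-240,0,30)*1.6)),("w9",im2,cal,p[:2],lambda r,c:(r<245))):
  for dr in(.6,.9):
    t=circ(i,c,q[0],q[1],58,21,-1,lambda r,c:r<288,6,dr);k=circ(i,c,583.5,-129,38,29.5,1,lim,7,dr)
    print(n,dr,t[0],k,"tool",R.T@np.r_[k[0]-t[0],0])
E
```

```text
[ 582.094 -105.295   30.234] [ 0.729 -1.106  5.34 ] 57.109704758283556
w8 0.6 [582.042 -53.804] (array([ 583.18 , -129.173]), np.float64(39.92060823223029)) tool [  4.142 -75.263   0.105]
w8 0.9 [581.838 -53.839] (array([ 582.752, -129.25 ]), np.float64(40.0)) tool [  4.369 -75.289   0.105]
w9 0.6 [ 582.134 -104.401] (array([ 583.305, -129.043]), np.float64(29.684013111175258)) tool [  0.557 -24.664   0.035]
w9 0.9 [ 582.097 -104.413] (array([ 583.168, -129.255]), np.float64(30.88533931068765)) tool [  0.672 -24.856   0.035]
```

Request:
{"name": "arm_command", "arguments": {
  "commands": [
    [[45, 0.005, -0.1, 0, 0], [45, 0.005, -0.1, 0, 0], [45, 0, -0.06, 0, 0], [45, 0, 0, 0, 0], [45, 0, 0, 0, 0]]
  ]
}}

```text
time_s: 16.05
ee_pos: [582.5, -119.7, 30.2]
orientation: [-0.111, 3.139, -0.001]
wrist_force: [0.6, 1.5, 6.2]
grip_width: 57.5
grasp_force: 15.0
```

```bash
cat > look.py <<'E'
from h import *
np.set_printoptions(precision=2,suppress=True)
s=bot.get_state();p=s["ee_pos"];R=cv2.Rodrigues(np.array(s["orientation"],float))[0]
print(p,s["wrist_force"],s["moment"],s["grip_width"],s["grasp_force"])
cal=bot.calibration("wrist");im=bot.snapshot("wrist")
t=circ(im,cal,p[0],p[1],p[2]+27.7,21,-1,lambda r,c:r<288,6,.7);k=np.array([583.2,-129.15])
print("tin",t,"left, tool axes",R.T@np.r_[k-t[0],0], "tcp now",bot.get_state()["ee_pos"])
E
python3 look.py
```

```text
[ 582.47 -119.69   30.19] [0.61 1.54 6.2 ] [ 0.57 -0.03 -0.02] 57.468511481966445 15.000496208667755
tin (array([ 582.7 , -118.85]), np.float64(39.9611374297058)) left, tool axes [  0.24 -10.31   0.  ] tcp now [ 582.47 -119.75   30.19]
```

Request:
{"name": "arm_command", "arguments": {
  "commands": [
    [[45, 0.002, -0.035, 0, 0], [45, 0.002, -0.035, 0, 0], [45, 0, -0.035, 0, 0], [45, 0, 0, 0, 0], [45, 0, 0, 0, 0]]
  ]
}}

```text
time_s: 16.73
ee_pos: [582.6, -125.5, 30.1]
orientation: [-0.112, 3.139, 0.0]
wrist_force: [-0.0, 2.3, 6.0]
grip_width: 57.5
grasp_force: 15.0
```

Request:
{"name": "arm_command", "arguments": {
  "commands": [
    [[45, 0, -0.02, 0, 0], [45, 0, 0, 0, 0], [45, 0, 0, 0, 0]]
  ]
}}

```text
time_s: 17.1
ee_pos: [582.6, -126.6, 30.1]
orientation: [-0.112, 3.139, 0.0]
wrist_force: [-1.0, 2.0, 5.6]
grip_width: 57.5
grasp_force: 15.0
```

```bash
python3 look.py
```

```text
[ 582.64 -126.62   30.1 ] [-0.96  1.95  5.59] [ 0.72  0.02 -0.05] 57.48714759353689 15.00050738453865
tin (array([ 582.88, -125.76]), np.float64(39.88869206825041)) left, tool axes [-0.08 -3.4  -0.  ] tcp now [ 582.64 -126.59   30.08]
```

Request:
{"name": "arm_command", "arguments": {
  "commands": [
    [[45, 0, -0.02, 0, 0], [45, 0, 0, 0, 0], [45, 0, 0, 0, 0]]
  ]
}}

```text
time_s: 17.52
ee_pos: [582.4, -128.4, 29.7]
orientation: [0.112, -3.139, 0.001]
wrist_force: [0.7, -0.4, 2.8]
grip_width: 57.6
grasp_force: 15.0
```

Request:
{"name": "arm_command", "arguments": {
  "commands": [
    [[45, 0, -0.016, 0, 0], [45, 0, 0, 0, 0], [45, 0, 0, 0, 0]]
  ]
}}

```text
time_s: 17.9
ee_pos: [582.4, -128.4, 29.8]
orientation: [0.113, -3.139, 0.0]
wrist_force: [1.6, 0.3, 1.2]
grip_width: 57.5
grasp_force: 15.0
```

The reading fell to 29.7 and the force dropped, so the tin is at the pocket. I'll lower gently.

Request:
{"name": "arm_command", "arguments": {
  "commands": [
    [[45, 0, 0, 0.02, 0], [45, 0, 0, 0, 0], [45, 0, 0, 0, 0]]
  ]
}}

```text
time_s: 18.27
ee_pos: [582.6, -128.4, 28.5]
orientation: [0.113, -3.139, 0.0]
wrist_force: [1.4, -1.2, -0.9]
grip_width: 57.6
grasp_force: 15.0
```

```bash
python3 look.py
```

```text
[ 582.58 -128.43   28.52] [ 1.43 -1.19 -0.9 ] [-0.34 -0.35  0.  ] 57.612595725372884 14.999934285879135
tin (array([ 582.67, -127.6 ]), np.float64(39.96335967966161)) left, tool axes [-0.42 -1.58  0.  ] tcp now [ 582.58 -128.44   28.55]
```

Request:
{"name": "arm_command", "arguments": {
  "commands": [
    [[45, 0, 0, 0.02, 0], [45, 0, 0, 0, 0], [45, 0, 0, 0.02, 0], [45, 0, 0, 0, 0], [45, 0, 0, 0, 0]]
  ]
}}

```text
time_s: 18.95
ee_pos: [582.7, -128.3, 26.3]
orientation: [-0.113, 3.139, -0.0]
wrist_force: [1.0, -3.6, -0.6]
grip_width: 57.7
grasp_force: 15.0
```

Request:
{"name": "arm_command", "arguments": {
  "commands": [
    [[45, 0, 0, 0.015, 0], [45, 0, 0, 0, 0], [45, 0, 0, 0, 0]]
  ]
}}

```text
time_s: 19.32
ee_pos: [582.8, -128.3, 25.5]
orientation: [-0.113, 3.139, -0.0]
wrist_force: [2.1, -3.7, 1.2]
grip_width: 57.5
grasp_force: 15.0
```

Request:
{"name": "arm_command", "arguments": {
  "commands": [
    [[45, 0, -0.008, 0.01, 0], [45, 0, 0, 0, 0], [45, 0, 0, 0, 0]]
  ]
}}

```text
time_s: 19.7
ee_pos: [582.9, -128.4, 25.2]
orientation: [-0.114, 3.139, 0.0]
wrist_force: [0.4, -1.5, 4.5]
grip_width: 57.0
grasp_force: 15.0
```

```bash
python3 look.py
```

```text
[ 582.86 -128.37   25.21] [ 0.41 -1.48  4.51] [-0.5  -0.2   0.01] 57.02236811320601 15.000488609075546
tin (array([ 583.  , -127.52]), np.float64(39.9334439313737)) left, tool axes [-0.08 -1.64  0.  ] tcp now [ 582.83 -128.38   25.19]
```

It's seated at 25.2, a drop of 5.0 mm, with 4.5 N on it. Releasing.

Request:
{"name": "arm_command", "arguments": {
  "commands": [
    [[72, 0, 0, 0, 0], [72, 0, 0, 0, 0], [72, 0, 0, 0, 0], [72, 0, 0, 0, 0]]
  ]
}}

```text
time_s: 20.25
ee_pos: [582.3, -128.2, 24.5]
orientation: [0.114, -3.139, -0.001]
wrist_force: [-0.3, -0.6, 0.7]
grip_width: 72.0
grasp_force: 0.0
```

Request:
{"name": "arm_command", "arguments": {
  "commands": [
    [[72, 0, 0, -0.1, 0], [72, 0, 0, -0.3, 0], [72, 0, 0, -0.6, 0], [72, 0, 0, -0.6, 0], [72, 0, 0, -0.3, 0], [72, 0, 0, 0, 0], [72, 0, 0, 0, 0]]
  ]
}}

```text
time_s: 21.12
ee_pos: [581.6, -128.5, 137.7]
orientation: [0.113, -3.138, -0.001]
wrist_force: [0.2, -0.3, -0.4]
grip_width: 71.9
grasp_force: 0.0
```

```bash
python3 - <<'E'
from h import *
np.set_printoptions(precision=2,suppress=True)
s=bot.get_state();p=s["ee_pos"];print(p,s["wrist_force"],s["grip_width"])
cal=bot.calibration("wrist");im=bot.snapshot("wrist");cv2.imwrite("pics/w10.png",im)
for z in(53,58):
  t=circ(im,cal,583,-128,z,21,-1,lambda r,c:r<288,8,.7);print("ring",z,t)
g=cv2.inRange(im,(110,)*3,(255,)*3);c=px(cal,[[583,-128,53]])[0];print("px",c)
m=np.zeros_like(g);cv2.circle(m,(int(c[1]),int(c[0])),24,255,-1)
k=max(cv2.findContours(g&m,0,1)[0],key=lambda q:cv2.contourArea(cv2.convexHull(q)));print(cv2.fitEllipse(cv2.convexHull(k)))
P=px(cal,np.c_[583+21.8*np.cos(A),-128+21.8*np.sin(A),np.full(240,53)]);print("expected level",cv2.fitEllipse(P[:,::-1].astype(np.float32)))
# bystanders against the first picture
it=bot.snapshot("top");a=cv2.imread("pics/top0.png")
d=cv2.absdiff(it,a).max(2);print("top diff brown",[int((d[r0:r1,c0:c1]>60).sum()) for r0,r1,c0,c1 in((178,204,168,194),(220,246,162,188),(138,230,105,135),(225,290,420,445),(120,232,430,465))])
E
```

```text
[ 581.64 -128.53  137.69] [ 0.15 -0.32 -0.38] 71.93757615300518
ring 53 (array([ 583.17, -127.66]), np.float64(40.0))
ring 58 (array([ 581.89, -127.81]), np.float64(40.0))
px [210.11 280.55]Traceback (most recent call last):
  File "<stdin>", line 9, in <module>
cv2.error: OpenCV(4.12.0) /io/opencv/modules/imgproc/src/shapedescr.cpp:361: error: (-201:Incorrect size of input array) There should be at least 5 points to fit the ellipse in function 'fitEllipseNoDirect'
```

```bash
python3 - <<'E'
from h import *
np.set_printoptions(precision=2,suppress=True)
cal=bot.calibration("wrist");im=cv2.imread("pics/w10.png")
g=cv2.inRange(im,(110,)*3,(255,)*3);m=np.zeros_like(g);cv2.circle(m,(280,210),34,255,-1)
k=max(cv2.findContours(g&m,0,1)[0],key=lambda q:cv2.contourArea(cv2.convexHull(q)));print(cv2.fitEllipse(cv2.convexHull(k)))
for tilt in(0,.09):
  P=px(cal,np.c_[583+21.8*np.cos(A),-128+21.8*np.sin(A),53+tilt*21.8*np.cos(A)]);print("expected, tilt",tilt,cv2.fitEllipse(P[:,::-1].astype(np.float32)))
it=bot.snapshot("top");a=cv2.imread("pics/top0.png")
d=cv2.absdiff(it,a).max(2);print("top diff",[int((d[r0:r1,c0:c1]>60).sum()) for r0,r1,c0,c1 in((178,204,168,194),(220,246,162,188),(138,230,105,135),(225,290,420,445),(120,232,430,465))])
ct=bot.calibration("top")
for n in("brown_tin_a","black_tin"): print(n,[(r["conf"],at_z(ct,r["at"],0)) for r in bot.landmark_of("top",n)[:3]])
E
```

```text
((280.95068359375, 209.6453399658203), (53.135047912597656, 55.74843978881836), 90.18460083007812)
expected, tilt 0 ((280.3699645996094, 209.978271484375), (53.52034378051758, 56.0660514831543), 90.23640441894531)
expected, tilt 0.09 ((280.35589599609375, 210.15130615234375), (55.00715255737305, 56.0609016418457), 87.39998626708984)
top diff [0, 0, 0, 2, 1]
brown_tin_a [(0.87, array([518.88, 256.96,   0.  ])), (0.76, array([412.56, 265.73,   0.  ]))]
black_tin [(0.42, array([ 593.43, -120.63,    0.  ]))]
```

The tin sits level in the pocket: the ring ellipse is 53.1 × 55.7 px, against 53.5 × 56.1 expected for a level tin. The other things haven't moved and the gripper is clear, so I'll hand in.

```bash
python3 -c "
from plant import bot
print(bot.close_job())"
```

```text
the job is handed in; nothing more can be done
None
```

The black tin is home and level in its pocket: set down on the bare deck, slid in without lifting, dropped 5 mm and released. The first grasp closed above the lid and was redone; the other items stayed put, and the job was handed in at about 21 s.

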